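# Clear and hold open the pantry box lid

### The arm

A 7-joint arm with a two-finger parallel gripper is mounted at the origin on the work surface. World frame = base frame: x ahead of the robot, y to its left, z up, the work surface at z = 0. Lengths are in m, angles in rad, forces in N, time in s.
With the tool pointing down it reaches from about 0.425 to 0.95 m from the base axis. Payload 4.7 kg.
Tool frame: the origin (TCP) lies between the finger pads; the fingertips stand 25 mm ahead of it and the grasp point (between the pads) lies 6 mm ahead of it; x points along the fingers, z is the direction in which the jaws open and shut, and the axes are right-handed (so a half turn about x gives the same grasp; the last joint's range is limited). The gripper opens to 85 mm and grips with 20 to 120 N. Pads are 22 mm wide; open, the fingers measure 114 mm over their backs; the gripper's body (76 mm by 85 mm) begins 54 mm behind the grasp point. The pads swing forward as they close: fully open they stand 13 mm farther back than shut.
Start: joints at [-1.19, 0.469, -0.049, 1.532, 0.024, 1.141, -0.082], TCP at [0.269, 0.619, 0.256] pointing down, gripper open.
Joint ranges: [-2.59, 2.59], [-0.33, 1.99], [-1.39, 1.29], [0.1, 2.45], [-1.04, 4.18], [0.21, 1.99], [-2.66, 2.66]. Speed limits (rad/s): [2.57, 2.57, 3.14, 3.14, 3.14, 3.14, 3.14].

### API

Orientations are given as a 3x3 rotation matrix whose columns are the frame's x, y, z axes.
In Python, from rig import * gives the robot as it stands. Calls block until the motion is done:
- movep(position, orientation): joint-space move of the TCP to a pose.
- move_l(position, attitude=None, feed=0.15, until_force=None): straight line of the TCP; attitude=None keeps the orientation; feed is the mean speed in m/s. With until_force (N) it stops when the force on the tool has changed by that much, and returns True; else False.
- move_joints(angles): joint-space move.
- command_gripper(opening, newtons=None): finger opening in m; newtons is the grip in N (None keeps the last); returns when the fingers have stopped.
- sleep(seconds).
- inverse_kinematics(position, orientation): joint angles nearest the present ones, or None.
- sense(): the state.
- camera(name): name is "scene" or "top"; returns (picture, depth): 384x512x3 uint8, red, green, blue; 384x512 float32, m along the optical axis (not along the pixel's ray), 0 where there is no reading.
- camera_params(name): a dict with "K" (3x3 intrinsics, pixels), "position" and "rotation" of the camera in the world. Camera axes: x right, y down, z forward; pixel columns grow to the right and rows downward; lengths in m; the calibration is good to about 2 mm. A picture is of the moment at which its call begins. camera_params takes no time and is no camera call.
A pose or a line that the arm cannot do raises Unreachable and nothing moves.
- finish_job(): hands the job in, once; it reports no verdict.
The state is a dict: "time_s": time; "joint_pos": joint angles; "qd": joint speeds; "joint_efforts": joint torques, N m; "position": TCP position; "tcp_rot": TCP orientation; "wrist_force": force on the tool from outside, world axes, zero at the start; "ft_torque": the same for the moment, N m; "finger_gap": finger opening in m.
Only numpy, scipy, OpenCV 4.12 (cv2) and the standard library are available. Lean on these libraries where they do the work, as an engineer would, in place of code of your own. Each camera call takes 0.05 s, during which the arm holds its last target. There are 200 camera calls.

### The job

A small round coaster has been left on the lid of the wooden pantry box: lay it flat in the pulled-out drawer first, and let go of it there. Then raise the lid to 40 degrees open and keep it there so that I can look in: it falls shut by itself, so finish while still holding it steady with the gripper at 40 degrees, without letting go. Leave the vase, ladle, mug tree and salt shaker where they stand.

Things in the scene. Friction and masses are not known exactly. Their poses are not given: they have to be found in the camera images.
- pantry_box: Fixed plywood box, 220 (x) x 240 (y) x 90 mm high, open on top and closed by the lid. Origin at the centre of its underside, on the counter; its +x points roughly away from the robot, z up. It may be turned up to 18 degrees. Jars and packets inside stay below its rim.
- lid (a joint): Opening angle of the lid, rad: 0 shut, grows as its far edge rises, stop at 1.4; 40 degrees is 0.698. Plywood plate 220 x 240 x 10 mm, about 0.35 kg, top face 100 mm above the counter when shut. Hinged along the box's y at the edge nearest the robot: the far edge swings up and back towards the robot. No spring or stay; it falls shut when let go. 2 to 3 N up at the handle lifts it.
- lid_hinge (a point): Point on the hinge axis, middle of its length: at the top of the box's near wall, 90 mm above the counter. Fixed; axes as the box's (the hinge axis is its y).
- lid_handle (a point): Middle of the lid's handle: a round steel bar 12 mm thick, 120 mm long, along the box's y, on a post at each end (108 mm clear between them). Shut, it is 195 mm in box +x and 44 mm up from lid_hinge, 34 mm above the lid's top face (28 mm free under the bar). It turns with the lid; its axes are the lid's, matching the box's when shut.
- coaster_center (a point): Centre (half-way up) of the round dark wooden coaster, 62 mm in diameter, 8 mm thick, about 40 g; z is its axis. It starts flat on the shut lid between the handle and the hinge, its centre 104 mm above the counter.
- drawer_unit: Low grey drawer unit fixed to the counter left or right of the box, 200 (x) x 195 (y) x 70 mm high. Origin at the centre of its underside; its drawer comes out of its -x face, roughly towards the robot. It may be turned by up to 9 degrees.
- drawer (a joint): How far the drawer is pulled out, in m: 0 shut, stop at 0.16; starts 0.12 to 0.15 out and stays where it is left (about 4 N moves it).
- drawer_floor (a point): On the drawer's floor (14 mm above the counter), mid-width, at the inside of the front panel; moves with the drawer. x points from the panel into the unit, z up. Inside 170 mm wide (y -85 to 85), 180 mm long (x 0 to 180); side walls 35 mm, front panel 45 mm high above the floor. Uncovered from x = 0 to the pull-out minus 4 mm; the rest lies under the unit's top.
- vase: Bystander: slim white ceramic vase, 68 mm across, 200 mm high, beyond the box; origin under its base.
- ladle: Bystander: steel soup ladle lying on the counter far to the left, bowl 86 mm across and 34 mm high, 300 mm long overall; origin under its bowl, handle along its own +x.
- mug_tree: Bystander: black plastic mug tree, foot 150 mm across, 282 mm high, far to the right; origin under its foot.
- salt_shaker: Bystander: glass salt shaker with a steel cap, 48 mm across, 85 mm high, on the side of the box opposite the drawer unit; origin under its base.
Not all that is in view belongs to the job. What is meant by the part that bears coaster_center is not blue or orange, and is the larger of those in its own colour.

How it is judged:
On the way:
1. the coaster lies flat in the drawer, released, with the lid still shut (x of coaster_center in the frame of drawer_floor between 0 and 0.18 m and y of coaster_center in the frame of drawer_floor between -0.085 and 0.085 m and z of coaster_center in the frame of drawer_floor between -0.003 and 0.012 m and angle between coaster_center's own z axis and vertical below 0.2 rad and contact force between the fingers and coaster below 0.05 N and linear speed of coaster below 0.03 m/s and value of joint lid below 0.08 rad), for 0.2 s.
At the end, for the whole second after the job is handed in: The lid stands still (under 0.05 rad/s) at 40 degrees, give or take 5, held by the fingers alone (over 0.5 N on the lid, no other object propping it); the coaster lies at rest, flat (within 11 degrees) on the drawer's floor, anywhere inside, not touched by the fingers (value of joint lid between 0.611 and 0.785 rad and velocity of joint lid between -0.05 and 0.05 rad/s and contact force between the fingers and lid above 0.5 N and contact force between the fingers and coaster below 0.05 N and contact force between lid and vase below 0.1 N and contact force between lid and ladle below 0.1 N and contact force between lid and mug_tree below 0.1 N and contact force between lid and salt_shaker below 0.1 N and x of coaster_center in the frame of drawer_floor between 0 and 0.18 m and y of coaster_center in the frame of drawer_floor between -0.085 and 0.085 m and z of coaster_center in the frame of drawer_floor between -0.003 and 0.012 m and angle between coaster_center's own z axis and vertical below 0.2 rad and linear speed of coaster below 0.03 m/s); the arm keeps its last pose, push and grip.
It fails at once if the lid is raised while the coaster still lies on it (value of joint lid above 0.15 rad and contact force between coaster and lid above 0.03 N).
It fails at once if the vase, ladle, mug tree or salt shaker is shifted by more than 30 mm or tipped (distance of any of vase, ladle, mug_tree, salt_shaker from where it was at the start of the episode above 0.03 m or angle between any of vase, mug_tree, salt_shaker's own z axis and vertical above 0.3 rad).
It also fails if it takes over 59 s, if anything falls off the work surface, if the arm or the gripper's body presses on something with over 40 N, if the wrist force passes 120 N, or if a joint passes its speed limit or range.

## Working session

There is one attempt and no reset: what is moved stays moved. The work goes in short steps, each a Python script; the robot and the scene stay as the last script left them, time stands still between calls to the robot, and variables do not carry over. Pictures are saved under pics/ and viewed, about 8 in all and at most 12, crops included, and the job is handed in when it is done.

```bash
mkdir -p pics; ls; cat > h.py <<'E'
from rig import *
import numpy as np, cv2
def shot(n,f):
    p,d=camera(n); cv2.imwrite('pics/'+f+'.png',p[:,:,::-1]); np.savez('pics/'+f+'.npz',p=p,d=d); return p,d
def pts(n,d):
    c=camera_params(n);K=np.array(c['K']);R=np.array(c['rotation']);t=np.array(c['position'])
    v,u=np.mgrid[:d.shape[0],:d.shape[1]]
    P=np.stack([(u-K[0,2])/K[0,0]*d,(v-K[1,2])/K[1,1]*d,d],-1)
    return P@R.T+t
E
python3 - <<'E'
from h import *
a,_=shot('scene','s0');b,_=shot('top','t0')
cv2.imwrite('pics/t0b.png',cv2.resize(b[:,:,::-1],(800,600)))
for n in('scene','top'):
  c=camera_params(n);print(c)
print(sense())
E
```

```text
pics
{'K': array([[426.16526266,   0.        , 260.80597356],
       [  0.        , 426.16526266, 195.23204337],
       [  0.        ,   0.        ,   1.        ]]), 'position': array([1.36684491, 0.42983846, 1.27848148]), 'rotation': array([[-0.53374462,  0.67881963, -0.50430209],
       [ 0.84545124,  0.44113977, -0.30101147],
       [ 0.01813521, -0.58702608, -0.80936487]])}
{'K': array([[439.96026465,   0.        , 255.60145507],
       [  0.        , 439.96026465, 197.40132413],
       [  0.        ,   0.        ,   1.        ]]), 'position': array([ 0.34249592, -0.01506008,  1.64163457]), 'rotation': array([[ 0.00280279, -0.98322057,  0.18239915],
       [-0.99996779, -0.00412747, -0.00688334],
       [ 0.00752068, -0.18237398, -0.98320047]])}
{'time_s': 0.1, 'joint_pos': array([-1.18991643,  0.46940434, -0.0485873 ,  1.53360616,  0.02411605,
        1.14099899, -0.08228805]), 'qd': array([ 1.18921705e-03, -2.21300681e-03, -9.48234446e-04, -2.01064297e-03,
        2.28053060e-04,  6.52180167e-04, -1.01974719e-05]), 'joint_efforts': array([ 2.78345979e-04, -5.11515892e+01, -4.69353504e-02, -2.38393182e+01,
        1.08069624e-02,  4.37027455e-03,  2.99482133e-05]), 'position': array([0.26872244, 0.6186643 , 0.25532352]), 'tcp_rot': array([[-6.52716816e-04, -9.17225112e-01,  3.98368758e-01],
       [-1.71036790e-03,  3.98369284e-01,  9.17223521e-01],
       [-9.99998324e-01, -8.26699188e-05, -1.82881472e-03]]), 'wrist_force': array([-0.10836418,  0.43553316, -0.00437452]), 'ft_torque': array([-0.07769432, -0.01214749,  0.00841149]), 'finger_gap': 0.08552752679076195}
```

View pics/t0b.png

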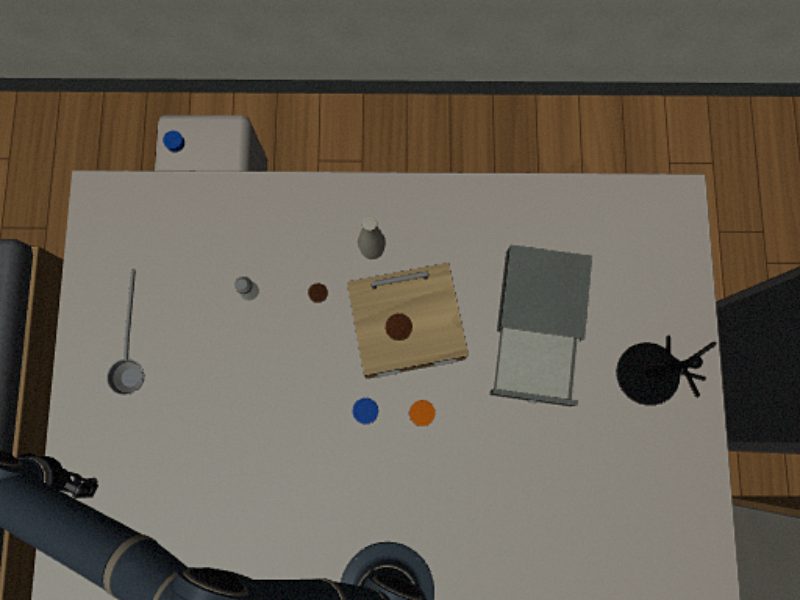

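View pics/s0.png

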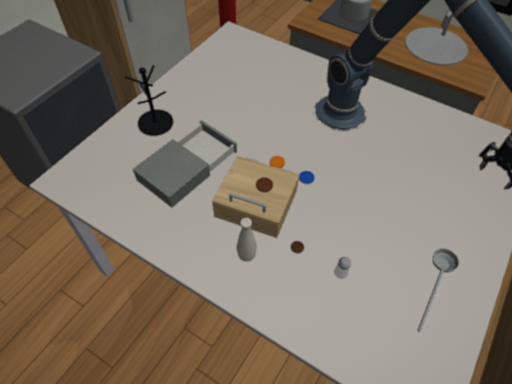

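Top view (800 px scale): the brown coaster is on the lid at (399,326), the lid's handle runs (374,285)–(427,275), and the drawer's front panel is at (535,398). The smaller brown, blue and orange discs are distractors. The scene view agrees.

```bash
cat > m.py <<'E'
from h import *
def ray(n,uv,z):
    c=camera_params(n);K,R,t=c['K'],c['rotation'],c['position']
    d=R@np.linalg.inv(K)@np.array([*uv,1.]);return t+d*(z-t[2])/d[2]
for n,f in(('top','t0'),('scene','s0')):
    q=np.load(f'pics/{f}.npz');p,d=q['p'],q['d'];P=pts(n,d)
    hsv=cv2.cvtColor(p,cv2.COLOR_RGB2HSV);H,S,V=[hsv[...,i].astype(int) for i in range(3)]
    X,Y,Z=P[...,0],P[...,1],P[...,2]
    ins=(X>.35)&(X<.95)&(abs(Y)<.5)
    def big(m):
        k,l,s,c=cv2.connectedComponentsWithStats(m.astype(np.uint8));i=1+np.argmax(s[1:,4]);return l==i
    lid=big(ins&(Z>.088)&(Z<.116)&(Y>-.2))
    r=cv2.minAreaRect(P[lid][:,:2].astype(np.float32)); print(n,'lid',r,cv2.boxPoints(r).round(3).tolist(),Z[lid].mean())
    br=ins&(S>110)&(V<110)&(Z>.085)&(Z<.125)&((H<12)|(H>170))
    br=big(br);v,u=np.nonzero(br); uvm=(u.mean(),v.mean())
    print('coaster px',uvm,br.sum(),'ray',ray(n,uvm,.108).round(4),'depth',P[br].mean(0).round(4),np.ptp(P[br],0).round(3))
    hd=big(ins&(Z>.128)&(Z<.15)&(Y>-.2)&(Y<.2)&(X<.85))
    print('handle',P[hd].mean(0).round(4),np.ptp(P[hd],0).round(3),hd.sum(), cv2.fitLine(P[hd][:,:2].astype(np.float32),cv2.DIST_L2,0,.01,.01).ravel())
    top=big(ins&(Z>.06)&(Z<.08)&(Y<-.12));r=cv2.minAreaRect(P[top][:,:2].astype(np.float32));print('unit',r,Z[top].mean())
    pan=big(ins&(Z>.045)&(Z<.066)&(Y<-.12)&(X<.57));r=cv2.minAreaRect(P[pan][:,:2].astype(np.float32));print('panel',r,cv2.boxPoints(r).round(3).tolist(),Z[pan].mean())
    fl=big(ins&(Z>.005)&(Z<.022)&(Y<-.12)&(Y>-.5)); r=cv2.minAreaRect(P[fl][:,:2].astype(np.float32));print('floor',r,Z[fl].mean())
    va=(X>.7)&(X<1)&(abs(Y)<.2)&(Z>.16);print('vase',P[va].mean(0).round(3),Z[va].max() if va.any() else 0)
E
python3 m.py
```

```text
top lid ((0.6036889553070068, -0.042220279574394226), (0.22897456586360931, 0.24059556424617767), 10.850296020507812) [[0.4690000116825104, 0.05400000140070915], [0.5139999985694885, -0.18199999630451202], [0.7390000224113464, -0.13899999856948853], [0.6930000185966492, 0.09700000286102295]] 0.10025076282182487
coaster px (np.float64(254.83333333333334), np.float64(208.66666666666666)) 144 ray [ 0.5866 -0.0232  0.108 ] depth [ 0.5866 -0.0232  0.1077] [0.058 0.057 0.015]
handle [ 0.6901 -0.0253  0.139 ] [0.031 0.123 0.017] 125 [ 0.19166358 -0.9814607   0.6901166  -0.02530125]
unit ((0.6788626909255981, -0.3703640103340149), (0.19671238958835602, 0.2017354667186737), 82.17520904541016) 0.06974980248786822
panel ((0.4777984619140625, -0.3393018841743469), (0.19550296664237976, 0.11687205731868744), 86.3376693725586) [[0.4129999876022339, -0.43299999833106995], [0.5299999713897705, -0.4410000145435333], [0.5419999957084656, -0.24500000476837158], [0.4259999990463257, -0.23800000548362732]] 0.0556768342401086
floor ((0.5153072476387024, -0.35096418857574463), (0.16650283336639404, 0.14931
[... 596 characters left out ...]
61] [0.034 0.127 0.015] 138 [ 0.19245875 -0.98130506  0.6964486  -0.02382473]
unit ((0.6827648878097534, -0.37021464109420776), (0.20023179054260254, 0.20378097891807556), 82.40758514404297) 0.06780305433716963
panel ((0.43912309408187866, -0.3363593816757202), (0.1982111930847168, 0.02816682495176792), 79.32647705078125) [[0.40700000524520874, -0.4309999942779541], [0.4350000023841858, -0.4359999895095825], [0.47099998593330383, -0.24199999868869781], [0.4440000057220459, -0.23600000143051147]] 0.05408310472459633
floor ((0.49413490295410156, -0.3589482307434082), (0.15518370270729065, 0.11953378468751907), 82.55770111083984) 0.012252978039697849
vase [0.807 0.045 0.191] 0.20526702916465123
```

```bash
cat >> h.py <<'E'
BY=np.deg2rad(11.0); bx=np.array([np.cos(BY),np.sin(BY),0]); by=np.array([-np.sin(BY),np.cos(BY),0])
DY=np.deg2rad(-7.8); dx=np.array([np.cos(DY),np.sin(DY),0]); dy=np.array([-np.sin(DY),np.cos(DY),0])
COAST=np.array([.589,-.022,.104]); DROP=np.array([.5165,-.349,.014]); HAND=np.array([.693,-.0245,.134])
def rot(x,z): x=np.array(x,float); z=np.array(z,float); return np.stack([x,np.cross(z,x),z],1)
def best(p,x,z):
    q0=sense()['joint_pos']; o=[]
    for s in(1,-1):
        R=rot(x,s*np.array(z)); q=inverse_kinematics(p,R)
        if q is not None:o.append((np.abs(q-q0).max(),s,R,q))
    o.sort(key=lambda a:a[0]); return o[0][2]
def st(m=''):
    s=sense();print(m,'t',round(s['time_s'],2),s['position'].round(4),'F',s['wrist_force'].round(2),'gap',round(s['finger_gap'],4))
E
python3 - <<'E'
from h import *
D=[0,0,-1]
p=COAST+[0,0,.09]
R=best(p,D,by)
movep(p,R);st()
print(move_l([*COAST[:2],.142],feed=.15));st()
print(move_l([*COAST[:2],.10],feed=.03,until_force=3));st('touch')
z=sense()['position'][2]; 
move_l([*COAST[:2],z+.0075],feed=.05);command_gripper(.03,30);st('grip')
shot('scene','s1')
move_l([*COAST[:2],.24],feed=.2);st('up')
shot('scene','s2')
a=cv2.imread('pics/s1.png')[100:300,170:370];b=cv2.imread('pics/s2.png')[100:300,170:370]
cv2.imwrite('pics/c1.png',cv2.resize(np.hstack([a,b]),(800,400)))
E
```

```text
t 2.65 [ 0.5892 -0.0206  0.1939] F [-0.78  0.15 -0.42] gap 0.0858
False
 t 3.15 [ 0.5892 -0.0219  0.1421] F [ 1.15  0.09 -0.54] gap 0.0852
True
touch t 4.11 [ 0.5889 -0.022   0.1119] F [-1.44  0.68  5.6 ] gap 0.0857
grip t 4.78 [ 0.5893 -0.0223  0.12  ] F [-1.38 -0.7   4.99] gap 0.0603
up t 5.58 [ 0.5881 -0.0216  0.2387] F [-0.06  0.57 -0.83] gap 0.0599
```

View pics/c1.png

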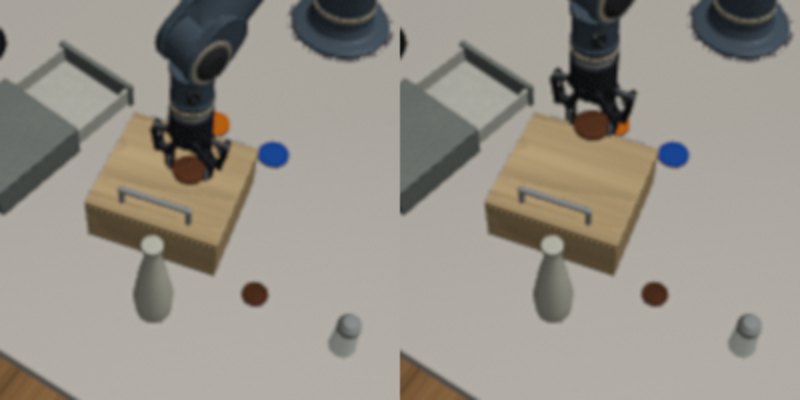

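The coaster is held between the pads in both crops (left at the lid, right lifted, at about (592,125)), roughly level, and the lid is bare. Next I place it in the drawer.

```bash
python3 - <<'E'
from h import *
D=[0,0,-1]
p=[*DROP[:2],.22]
movep(p,best(p,D,dy));st()
move_l([*DROP[:2],.06],feed=.15);st()
print(move_l([*DROP[:2],.022],feed=.03,until_force=4));st('touch')
command_gripper(.08);st('open')
move_l([*DROP[:2],.22],feed=.2);st('up')
p=HAND+[0,0,.12]; movep(p,best(p,D,bx)); st('above handle')
p,d=shot('scene','s3');P=pts('scene',d)
b,_=shot('top','t3')
hsv=cv2.cvtColor(p,cv2.COLOR_RGB2HSV)
m=(hsv[...,1]>110)&(hsv[...,2]<110)&((hsv[...,0]<12)|(hsv[...,0]>170))&(P[...,1]<-.2)&(P[...,0]>.4)&(P[...,0]<.7)&(abs(P[...,2])<.06)
print(m.sum(),P[m].mean(0),P[m][:,2].min(),P[m][:,2].max())
cv2.imwrite('pics/c3.png',np.hstack([cv2.resize(a,(400,400)) for a in(p[80:280,130:330,::-1],b[120:320,200:400,::-1])]))
E
```

```text
t 6.89 [ 0.5178 -0.3471  0.2196] F [ 0.56  0.51 -1.17] gap 0.0606
 t 8.11 [ 0.5171 -0.3495  0.061 ] F [-1.28 -0.24 -0.52] gap 0.0604
True
touch t 8.96 [ 0.5166 -0.3489  0.034 ] F [-0.7   1.01  5.52] gap 0.0602
open t 9.29 [ 0.5158 -0.3483  0.0332] F [-0.37  0.32 -0.36] gap 0.08
up t 10.38 [ 0.516  -0.3483  0.2187] F [ 0.08 -0.19 -0.16] gap 0.0802
above handle t 11.76 [ 0.6925 -0.0266  0.2534] F [-0.33 -0.11  0.24] gap 0.0801
107 [ 0.51783684 -0.34571111  0.01957792] 0.010193235102103904 0.02662770029339301
```

View pics/c3.png

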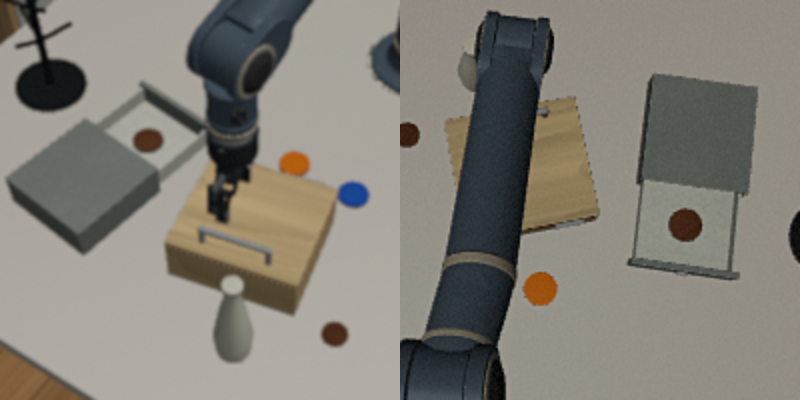

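The coaster lies flat in the uncovered part of the drawer (right crop (685,225), top face z ≈ 0.02). The gripper is above the handle, so I check that the arc is reachable and grip the bar.

```bash
cat >> h.py <<'E'
def arc(th,s,hand,k=1.0):
    hinge=hand-.195*bx-np.array([0,0,.044]); c,n=np.cos(th),np.sin(th); ez=np.array([0,0,1.])
    lx=c*bx+n*ez; lz=-n*bx+c*ez
    h=hinge+.195*lx+.044*lz
    t=k*th; c,n=np.cos(t),np.sin(t); tx=c*bx+n*ez; tz=-n*bx+c*ez
    return h+.006*tz, rot(-tz,s*tx)
E
python3 - <<'E'
from h import *
R=sense()['tcp_rot']; s=np.sign(R[:,2]@bx); print(s)
command_gripper(.05,60)
print([inverse_kinematics(*arc(np.deg2rad(a),s,HAND)) is not None for a in range(0,45,5)], inverse_kinematics(*arc(.698,s,HAND)))
p,R0=arc(0,s,HAND)
move_l(p+[0,0,.04],R0,feed=.15)
print(move_l(p,feed=.06,until_force=8));st('down')
command_gripper(0.0,60);st('grip')
a,_=shot('scene','s4')
cv2.imwrite('pics/c4.png',cv2.resize(a[120:270,180:330,::-1],(500,500)))
E
```

```text
1.0
[True, True, True, True, True, True, True, True, True] [ 0.06989544  0.17834702  0.00225072  2.13024922 -0.84372279  0.22689979
  1.03483655]
False
down t 13.72 [ 0.6932 -0.0246  0.1402] F [-0.16 -0.83  0.6 ] gap 0.0499
grip t 14.16 [ 0.6918 -0.0248  0.1405] F [-5.23 -0.21  5.41] gap 0.0098
```

View pics/c4.png

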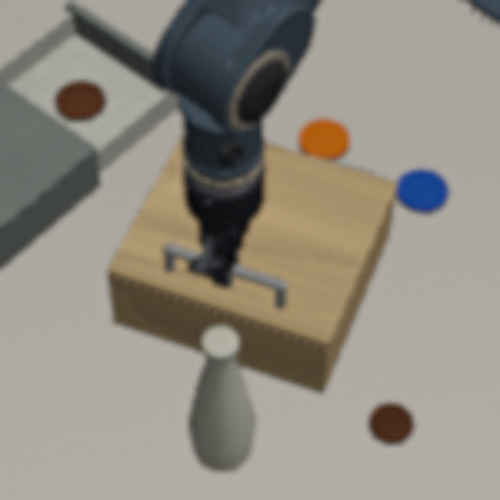

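The pads enclose the bar mid-length (picture about (220,265)), gap 9.8 mm on a 12 mm bar. Joint 6 would end near its limit, so I check a slightly smaller tool tilt and lift.

```bash
python3 - <<'E'
from h import *
H=HAND.copy(); H[0]=.692
s=1.0;k=.8
print(inverse_kinematics(*arc(.698,s,H,k)))
for a in range(5,41,5):
    move_l(*arc(np.deg2rad(a),s,H,k),feed=.05);S=sense()
    print(a,round(S['time_s'],2),S['position'].round(4),S['wrist_force'].round(1),round(S['finger_gap'],4),'q6',round(S['joint_pos'][5],3))
    if np.linalg.norm(S['wrist_force'])>50: print('stop');break
sleep(.5);st()
p,d=shot('scene','s5');P=pts('scene',d)
q,e=shot('top','t5')
cv2.imwrite('pics/c5.png',np.hstack([cv2.resize(a,(400,400)) for a in(p[80:280,130:330,::-1],q[120:320,200:400,::-1])]))
# lid angle: points in box frame relative to hinge
hinge=H-.195*bx-np.array([0,0,.044])
for n,dd in(('scene',d),('top',e)):
    Q=pts(n,dd)-hinge; u=Q@bx; v=Q@by; w=Q[...,2]
    r=np.hypot(u,w); al=np.degrees(np.arctan2(w,u))
    m=(abs(v)<.115)&(abs(v)>.07)&(r<.22)&(r>.08)&(al>20)&(al<60)
    if m.sum()>20:
        f=np.polyfit(u[m],w[m],1);print(n,m.sum(),'slope deg',np.degrees(np.arctan(f[0])),'res',np.std(w[m]-np.polyval(f,u[m])))
E
```

```text
[-0.12674461  0.19101258  0.2065145   2.0542982  -0.46868705  0.39365595
  0.64589129]
5 14.72 [ 0.687  -0.0257  0.1568] [-0.7 -1.3 -1.9] 0.0105 q6 0.883
10 15.22 [ 0.6807 -0.027   0.1731] [-0.2 -1.6 -2.6] 0.0097 q6 0.816
15 15.72 [ 0.673  -0.0284  0.1888] [ 0.7 -2.6 -3.4] 0.0098 q6 0.747
20 16.22 [ 0.6641 -0.0302  0.2038] [ 0.5 -2.1 -3.5] 0.0098 q6 0.678
25 16.72 [ 0.6539 -0.0322  0.218 ] [ 0.8 -4.2 -5. ] 0.0099 q6 0.607
30 17.22 [ 0.6424 -0.0345  0.2313] [ 0.8 -3.6 -2. ] 0.0103 q6 0.536
35 17.72 [ 0.6301 -0.0369  0.2433] [ 0.4 -6.  -2.4] 0.01 q6 0.463
40 18.22 [ 0.6168 -0.0395  0.2541] [ 1.2 -6.5 -3.4] 0.0099 q6 0.392
 t 18.72 [ 0.617  -0.0394  0.2539] F [ 1.76 -5.22 -3.39] gap 0.0098
scene 261 slope deg 38.31669122786947 res 0.002663669522684738
top 989 slope deg 38.978465721503575 res 0.0036929864234921048
```

View pics/c5.png

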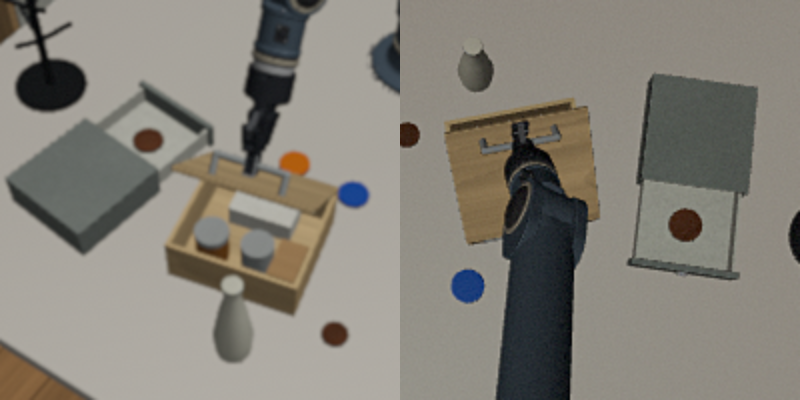

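The lid stands open with the bar still in the pads (left crop about (250,165)). The coaster is unmoved in the drawer and the bystanders are in place. Lid angle reads 38–39° by depth and 40° by the handle arc, all inside 35–45°, so I hand in.

```bash
python3 - <<'E'
from h import *
st(); print(np.abs(sense()['qd']).max()); finish_job()
E
```

```text
t 18.82 [ 0.6171 -0.0394  0.2539] F [ 2.92 -4.55 -3.74] gap 0.0099
0.0016295985367745507
the job is handed in; nothing more can be done
```

The coaster lies flat and released in the pulled-out drawer. The lid is held about 40° open, with the gripper still closed on its handle. I handed the job in at 18.8 s; no verdict was reported.

- **Coaster:** it was set down in the uncovered part of the drawer while the lid was shut. The last pictures show it still there, and its top measured about 20 mm above the counter; lying flat it should be 22 mm.
- **Lid:** the commanded handle path puts it at 40°. The two cameras' depth readings gave 38.3° and 39.0°, slightly lower but within the allowed 35–45°. The arm was still, and the wrist force was about 7 N.
- **Bystanders:** the vase and mug tree look unmoved in the last pictures. The salt shaker and ladle were outside those crops. I kept clear of all four on every move and saw no unexpected force.

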